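# Feel along the jig rail for the release gap and press the key

### The job

The clamp arm of the steel brazing jig is opened by a release key sunk in a gap somewhere along the top of the jig's front rail, at a different place each time. Put a fingertip on top of the rail near either of its ends, run it lightly along the top towards the middle until you find the gap, then press the key inside it fully down, so that the clamp arm rises and stays up, and come away clear. Nothing is to be picked up: leave the steel leaf, the crucible and the pliers where they are, keep off the clamp arm itself, and do not press hard on the jig.

Things in the scene. Friction and masses are not known exactly. Their poses are not given: they have to be found in the camera images.
- jig: Fixed steel brazing jig: a 12 mm base plate (x -18 to 154, y -170 to 170 mm) with a straight rail standing along its robot-side edge and a clamp behind. Origin on the bench under the middle of the rail; z up, y along the rail, x from rail to clamp. The rail is 330 mm long, 24 mm thick (x -12 to 12 mm), flat top 50 mm above the bench. It does not give way when touched.
- rail_left (a point): Middle of the rail's top at its +y end (jig 0, 165, 50 mm). To begin the sweep here, touch the top within 50 mm of this end, then stay in contact running inwards at least until 90 mm from it. The gap's centre lies 120 to 210 mm from this end; where is told only by touch or sight.
- rail_right (a point): The same at the rail's -y end (jig 0, -165, 50 mm); either end may be used. The gap is 46 mm long, cuts through the rail's whole thickness and is open above. The key fills the gap's length, 20 mm wide, its flat top 12 mm below the rail's top. Other joins in the rail's top are steps of only 0.2 mm.
- release (a joint): The release key in the gap: a steel bar running inside the rail, bare only in the gap, that slides straight down. 0 = up, 0.008 = fully down (m). It takes about 6 N to push, then stays where it is left. Fully down its top lies 20 mm below the top of the rail. More than 0.0065 counts as fully down.
- clamp: The clamp arm, a 58 mm steel bar with a round foot 16 mm across, on a pin at jig x = 120, y = 0, z = 38 mm. Its origin lies on the pin. Closed, it is level and points along jig -x, its foot just over the leaf; pushing the key down raises it, by 0.6 rad with the key fully down. Its highest point, raised, is about 80 mm above the bench. Not to be touched.
- leaf: Loose rusty steel leaf, 4 mm thick, about 94 by 42 mm, lying on the base plate under the clamp foot, long way about along jig y. Origin under its centre. To be left where it is.
- crucible: Loose empty round steel crucible, about 84 mm across and 60 mm high, standing on the bench beside one end of the jig. Origin under its centre. To be left alone.
- pliers: Loose pointed pliers, about 165 mm long, 48 mm wide, 12 mm high, lying on the bench beside the other end of the jig. Origin on the bench under the pivot; jaws to +x. To be left alone.

How it is judged (in metres and radians):
On the way, in this order (a step that is already met when the one before it is completed fails the run):
1. a fingertip touches the top of the rail near one of its ends (in the outer 55 mm) (contact force between the fingers and jig above 0.2 N and z of the grasp point in the frame of jig above 0.06 m and x of the grasp point in the frame of jig between -0.035 and 0.035 m and value of joint release below 0.001 m and (y of the grasp point in the frame of jig above 0.11 m or y of the grasp point in the frame of jig below -0.11 m)), for 0.05 s.
2. the fingertip is still on the top of the rail farther in (60 to 90 mm from an end), the key not yet pressed (contact force between the fingers and jig above 0.2 N and z of the grasp point in the frame of jig above 0.06 m and x of the grasp point in the frame of jig between -0.035 and 0.035 m and value of joint release below 0.001 m and (y of the grasp point in the frame of jig between 0.075 and 0.105 m or y of the grasp point in the frame of jig between -0.105 and -0.075 m)), for 0.05 s.
3. the fingers press the key in the gap fully down (value of joint release above 0.0065 m and contact force between the fingers and jig above 1 N), for 0.1 s.
At the end, for the whole second after the job is handed in: The release key is down by more than 6.5 of its 8 mm, the clamp arm is raised by more than 0.42 rad and at rest, and the leaf, crucible and pliers are within 15 mm of where they were (value of joint release above 0.0065 m and angle between clamp's own z axis and vertical above 0.42 rad and velocity of joint release below 0.002 m/s and not (distance of any of leaf, crucible, pliers from where it was at the start of the episode above 0.015 m)); the robot touches nothing.
It fails at once if the leaf, the crucible or the pliers moved by more than 15 mm or were lifted (distance of any of leaf, crucible, pliers from where it was at the start of the episode above 0.015 m).
It fails at once if the robot touched the clamp arm (contact force between any of the fingers, the arm and clamp above 1 N).
It fails at once if the robot pressed on the jig with more than 60 N (contact force between any of the fingers, the arm and jig above 60 N).
It also fails if it takes over 51 s, if anything falls off the work surface, if the arm or the gripper's body presses on something with over 40 N, if the wrist force passes 120 N, or if a joint passes its speed limit or range.

### The arm

A 6-joint arm with a two-finger parallel gripper is mounted at the origin on the work surface. World frame = base frame: x ahead of the robot, y to its left, z up, the work surface at z = 0. Lengths are in mm, angles in rad, forces in N, time in s.
With the tool pointing down it reaches from about 375 to 975 mm from the base axis. Payload 3.8 kg.
Tool frame: the origin (TCP) lies between the finger pads; the fingertips stand 8 mm ahead of it and the grasp point (between the pads) lies 11 mm behind it; y points along the fingers, x is the direction in which the jaws open and shut, and the axes are right-handed (so a half turn about y gives the same grasp; the last joint's range is limited). The gripper opens to 88 mm and grips with 3 to 60 N. Pads are 18 mm wide; open, the fingers measure 123 mm over their backs; the gripper's body (75 mm by 187 mm) begins 45 mm behind the grasp point.
Start: joints at [1.068, 0.264, 1.604, -0, 1.274, -0.037], TCP at [303.165, 603.083, 223.306] pointing down, gripper open.
Joint ranges: [-2.63, 2.63], [-0.94, 2.18], [0.31, 2.57], [-1.31, 4.45], [0, 2.66], [-2.55, 2.55]. Speed limits (rad/s): [2.57, 2.57, 3.14, 3.14, 3.14, 3.14].

### API

Orientations are given as a rotation vector (axis times angle).
In Python, from workcell import * gives the robot as it stands.
- The arm moves only by the tool send_rows, never from a script. Its argument "steps" is a list of rows, each a list of 3 entries, a list of its own where there are three numbers: the shift along the tool's x, y, z in mm, then the turn about the tool's y in rad, then the closure in counts, from 0 (fully open) to 255 (shut). In form: [[[tx, ty, tz], turn, jaw], ...]. A call has 1 to 5 rows; each row is the pose to reach, as a shift and turn from the pose commanded when the call began, along the tool's axes at that moment; what a row does not reach only later rows make up. A row lasts 1/10 s, in which the tool goes at most 50 mm and 8.59 degrees, less where a joint would pass 70% of its speed; a pose out of reach is approached as far as the arm can. A call with a gripper value outside its range is refused whole. The fingers move at their own pace and stop on an object; "squeeze" is the grip in N (left out, the last holds). Time passes only in rows, so rows that repeat a pose let the fingers close. It gives the time, the measured TCP pose, the force and the opening at its end, in the units of the state.
- observe(): the state, without advancing time (a new reading comes with each control period).
- snapshot(name): name is "side" or "top" or "wrist"; returns a dict with "color" (420x560x3 uint8, blue, green, red), "camera_matrix" (3x3 intrinsics, pixels), "position" and "rotation" of the camera in the world; the wrist camera has in their place "hand_eye" (4x4, takes a point from camera to tool coordinates, whose origin is the TCP and whose axes are the tool frame's). Camera axes: x right, y up, looking along -z (the intrinsics and any distortion apply to the point x, -y, -z); pixel columns grow to the right and rows downward; lengths in mm; the calibration is good to about 2 mm. A picture is of the moment at which its call begins: read the wrist's pose just before it. There is no depth.
- finish_job(): hands the job in, once; it reports no verdict.
Trained networks look in the newest picture that a camera, given by its name, has taken for a name from the list of things; names that differ only in an ending like _2 or _b are one class to them, and where a whole thing is asked for, a point or a joint stands for the part that bears it (a point fixed in the world has none). Each returns a list of dicts, best first, with "confidence" (0 to 1); they miss things now and then, are a little off and sometimes report something else, mostly with a low value. They report only what shows in the picture. A call takes as long as a camera call.
- recognise(camera, target): "uv" ([column, row] in pixels, amid what is visible of it).
- pinpoint(camera, target): "uv" ([column, row] in pixels: a listed point, or the origin of a listed thing).
The state is a dict: "time": time; "q": joint angles; "dq": joint speeds; "effort": joint torques, N m; "eef_pos": TCP position; "eef_rot": TCP orientation; "force": force on the tool from outside, world axes, zero at the start; "torque": the same for the moment, N m; "gripper_width": finger opening in mm.
Only numpy, scipy, OpenCV 4.12 (cv2) and the standard library are available. Lean on these libraries where they do the work, as an engineer would, in place of code of your own. Each camera call takes 0.05 s, during which the arm holds its last target.

## Working session

There is one attempt and no reset: what is moved stays moved. The work goes in short steps, Python scripts to look and compute and a tool call to move; the robot and the scene stay as the last step left them, time stands still between calls to the robot, and variables do not carry over. Pictures are saved under pics/ and viewed, and the job is handed in when it is done.

Besides the shell and the picture viewer there is one more tool, called as name([rows], argument=value, ...), one row to a line, values as JSON. send_rows: Moves the arm, as the interface text tells. Its arguments: {"type":"object","properties":{"steps":{"type":"array","items":{"type":"array"}},"squeeze":{"type":"number"}},"required":["steps"]}

```bash
ls; mkdir -p pics
python3 - <<'E'
from workcell import *
import cv2
s=observe(); print({k:s[k] for k in ('time','eef_pos','eef_rot','force','gripper_width')})
for n in ('side','top'):
    p=snapshot(n); cv2.imwrite(f'pics/{n}0.png',p['color']); print(n,p['camera_matrix'],p['position'],p['rotation'],[k for k in p])
    for t in ('jig','rail_left','rail_right','clamp','crucible','pliers','release','leaf'):
        r=pinpoint(n,t); print(t,r[:2])
E
```

```text
pics
{'time': 0.0, 'eef_pos': array([302.81923975, 602.44850301, 222.00183748]), 'eef_rot': array([-1.39538188, -0.85816975,  0.86129884]), 'force': array([-0.30920914,  0.18891351,  0.21226918]), 'gripper_width': 88.20856443856982}
side [[494.24950979   0.         274.37914399]
 [  0.         494.24950979 218.47321434]
 [  0.           0.           1.        ]] [ 489.76088822 -873.03278427  682.23495378] [ 0.9882508  -0.05292886 -0.09492367] ['color', 'camera_matrix', 'position', 'rotation']
jig [{'uv': [237.5, 242.1], 'confidence': 0.8}]
rail_left [{'uv': [234.2, 187.1], 'confidence': 0.67}]
rail_right [{'uv': [242.6, 265.2], 'confidence': 0.83}]
clamp [{'uv': [287.9, 223.5], 'confidence': 0.77}]
crucible [{'uv': [253.8, 178.9], 'confidence': 0.75}]
pliers [{'uv': [272.4, 316.5], 'confidence': 0.75}]Traceback (most recent call last):
  File "<stdin>", line 7, in <module>
ValueError: it knows: clamp, crucible, jig, leaf, pliers, rail_left, rail_right
```

```bash
cat > h.py <<'E'
from workcell import *
import numpy as np, cv2
from scipy.spatial.transform import Rotation as R
def ray(p,uv):
    K=p['camera_matrix']; d=np.array([(uv[0]-K[0,2])/K[0,0],-(uv[1]-K[1,2])/K[1,1],-1])
    return R.from_rotvec(p['rotation']).apply(d)
def onz(p,uv,z):
    d=ray(p,uv); o=np.array(p['position']); return o+d*(z-o[2])/d[2]
E
python3 - <<'E'
from h import *
s=observe(); print(R.from_rotvec(s['eef_rot']).as_matrix().round(3))
Z=dict(jig=0,rail_left=50,rail_right=50,clamp=38,crucible=0,pliers=0,leaf=12)
for n in ('side','top'):
    p=snapshot(n); cv2.imwrite(f'pics/{n}1.png',p['color'])
    for t in Z:
        for r in pinpoint(n,t)[:2]: print(n,t,r,onz(p,r['uv'],Z[t]).round(1))
p=snapshot('wrist');cv2.imwrite('pics/wrist1.png',p['color']);print(p['camera_matrix'],p['hand_eye'].round(3) if hasattr(p['hand_eye'],'round') else p['hand_eye'])
E
```

```text
[[ 0.449 -0.    -0.893]
 [ 0.893 -0.     0.449]
 [-0.001 -1.     0.   ]]
side jig {'uv': [241.0, 241.3], 'confidence': 0.81} [510.7  70.    0. ]
side rail_left {'uv': [238.1, 185.0], 'confidence': 0.58} [513.6 250.3  50. ]
side rail_left {'uv': [242.1, 264.7], 'confidence': 0.57} [507.5 -80.5  50. ]
side rail_right {'uv': [241.5, 266.3], 'confidence': 0.61} [506.  -85.5  50. ]
side crucible {'uv': [253.4, 179.5], 'confidence': 0.78} [560.3 366.6   0. ]
side crucible {'uv': [285.9, 224.6], 'confidence': 0.71} [624.2 128.8   0. ]
side pliers {'uv': [274.4, 317.9], 'confidence': 0.98} [ 562.6 -187.3    0. ]
side pliers {'uv': [235.0, 185.4], 'confidence': 0.46} [506.8 337.8   0. ]
side leaf {'uv': [268.0, 233.3], 'confidence': 0.69} [575.3  79.   12. ]
top rail_left {'uv': [194.0, 234.2], 'confidence': 0.59} [505.7 243.5  50. ]
top rail_right {'uv': [334.2, 239.4], 'confidence': 0.96} [510.1 -86.8  50. ]
top clamp {'uv': [266.6, 187.1], 'confidence': 0.66} [631.7  79.8  38. ]
top crucible {'uv': [159.0, 213.6], 'confidence': 0.89} [560.1 343.4   0. ]
top pliers {'uv': [371.5, 220.0], 'confidence': 0.97} [ 570.9 -182.5    0. ]
top leaf {'uv': [266.8, 211.5], 'confidence': 0.84} [576.6  76.9  12. ]
[[311.31703139   0.         280.87740074]
 [  0.         311.31703139 210.70194862]
 [  0.           0.           1.        ]] [[ 1.00000e+00  0.00000e+00  1.00000e-03 -4.07000e-01]
 [ 1.00000e-03  2.63000e-01 -9.65000e-01 -1.60953e+02]
 [-0.00000e+00  9.65000e-01  2.63000e-01  6.76600e+01]
 [ 0.00000e+00  0.00000e+00  0.00000e+00  1.00000e+00]]
```

View pics/side0.png

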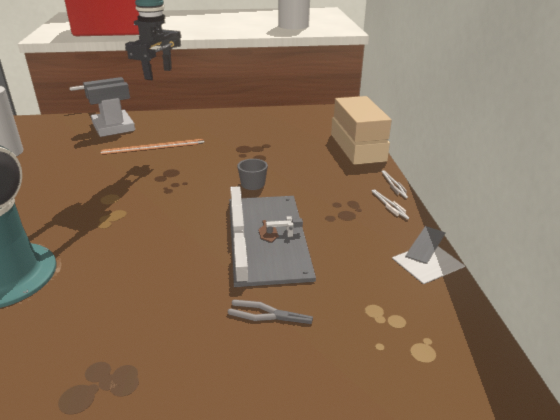

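View pics/top1.png

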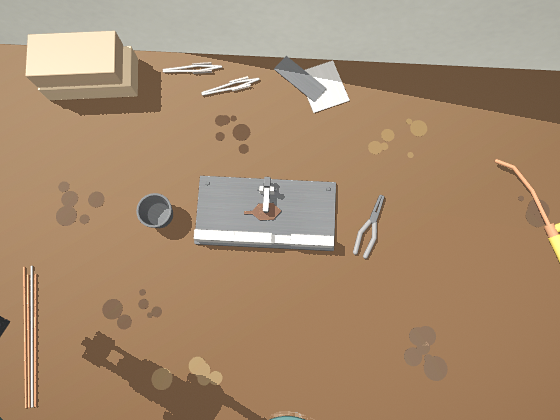

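View pics/wrist1.png

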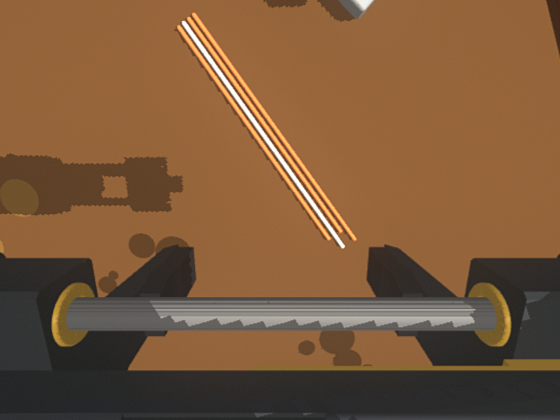

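Run:
```python
from h import *
a=cv2.imread('pics/top1.png')[165:260,180:350]; b=cv2.imread('pics/side0.png')[175:290,215:325]
cv2.imwrite('pics/tz.png',cv2.resize(a,None,fx=4.7,fy=4.7,interpolation=cv2.INTER_CUBIC))
cv2.imwrite('pics/sz.png',cv2.resize(b,None,fx=5,fy=5,interpolation=cv2.INTER_CUBIC))
```

```text
(no output)
```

View pics/tz.png

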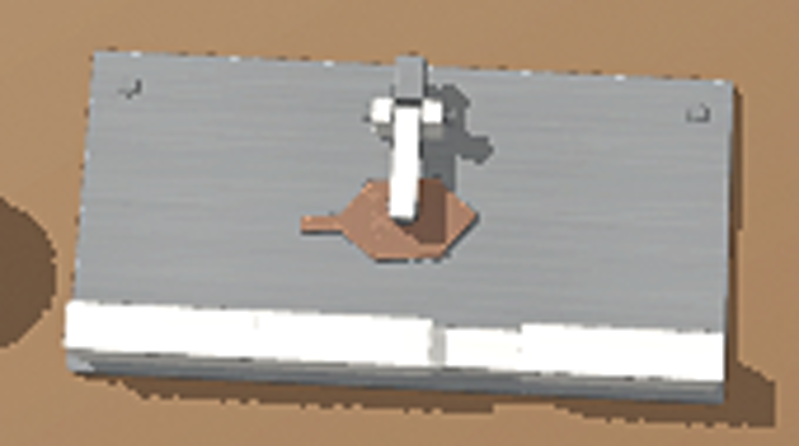

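View pics/sz.png

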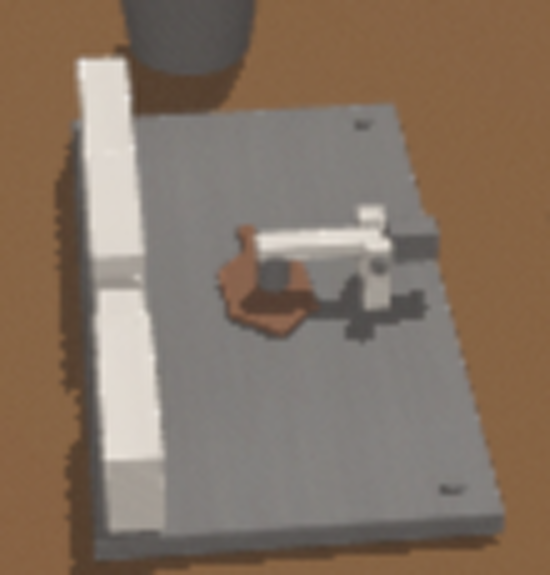

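Run:
```python
from h import *
p=snapshot('top'); f=lambda x,y,ox,oy,k:[ox+(x+.5)/k-.5,oy+(y+.5)/k-.5]
print(p['position'],p['rotation'])
for n,q,z in [('farL',(66,302),50),('farR',(722,333),50),('nearR',(722,380),50),('nearL',(66,350),50),('gapL',(431,345),50),('gapR',(522,350),50),('plateFL',(93,52),12),('plateFR',(733,82),12),('plateNR',(722,401),12),('clamptip',(400,218),42)]:
    print(n,onz(p,f(*q,180,165,4.7),z).round(1))
p=snapshot('side')
for n,q,z in [('farL',(80,60),50),('farR',(128,58),50),('nearR',(163,458),50),('nearL',(107,460),50),('gapL',(95,257),50),('gapLb',(143,255),50),('gapR',(98,292),50),('gapR',(150,290),50)]:
    print(n,onz(p,f(*q,215,175,5),z).round(1))
```

```text
[ 327.75259985   28.52059667 1239.54344943] [ 0.16294055 -0.16419422 -1.51411157]
farL [518.3 245.5  50. ]
farR [519.4 -84.3  50. ]
nearR [495.7 -85.   50. ]
nearL [494.1 243.3  50. ]
gapL [505.9  61.2  50. ]
gapR [505.7  15.6  50. ]
plateFL [659.  249.8  12. ]
plateFR [660.1 -89.6  12. ]
plateNR [490.1 -88.9  12. ]
clamptip [571.5  80.8  42. ]
farL [494.  243.9  50. ]
farR [518.7 243.5  50. ]
nearR [517.6 -86.4  50. ]
nearL [494.9 -85.4  50. ]
gapL [495.3  61.8  50. ]
gapLb [517.1  61.2  50. ]
gapR [495.6  33.9  50. ]
gapR [518.7  33.1  50. ]
```

send_rows([
  [[-25,0,-24],0,255],
  [[-60,0,-57],0,255],
  [[-95,0,-91],0,255],
  [[-130,0,-125],0,255],
  [[-165,0,-158],0,255],
], squeeze=10)

```text
time: 1.8
eef_pos: [370.5, 383.0, 223.4]
eef_rot: [-1.394, -0.861, 0.86]
force: [0.5, 0.5, 0.2]
gripper_width: 50.2
```

send_rows([
  [[-35,0,-33],0,255],
  [[-70,0,-67],0,255],
  [[-105,0,-100],0,255],
  [[-140,0,-134],0,255],
  [[-175,0,-168],0,255],
])

```text
time: 2.3
eef_pos: [442.0, 151.1, 223.7]
eef_rot: [-1.394, -0.861, 0.859]
force: [0.7, 0.5, 0.1]
gripper_width: 10.2
```

send_rows([
  [[-35,0,-33],-0.1,255],
  [[-70,0,-67],-0.2,255],
  [[-105,0,-100],-0.3,255],
  [[-140,0,-134],-0.4,255],
  [[-160,0,-153],-0.469,255],
])

```text
time: 2.8
eef_pos: [507.3, -62.1, 223.7]
eef_rot: [-1.209, -1.213, 1.213]
force: [0.5, 0.1, -0.0]
gripper_width: 0.5
```

Run:
```python
from h import *
s=observe(); print(s['time'],s['eef_pos'],s['gripper_width'],s['force'],s['q'].round(2)); print(R.from_rotvec(s['eef_rot']).as_matrix().round(4))
p=snapshot('wrist');cv2.imwrite('pics/wrist2.png',p['color'])
```

```text
2.8 [507.26363604 -62.13523669 223.70075926] 0.5067832709576817 [ 0.52422602  0.06484383 -0.0418388 ] [-0.17 -0.05  1.95 -0.    1.24 -1.74]
[[-0.0043  0.0011 -1.    ]
 [ 1.     -0.001  -0.0043]
 [-0.001  -1.     -0.0011]]
```

View pics/wrist2.png

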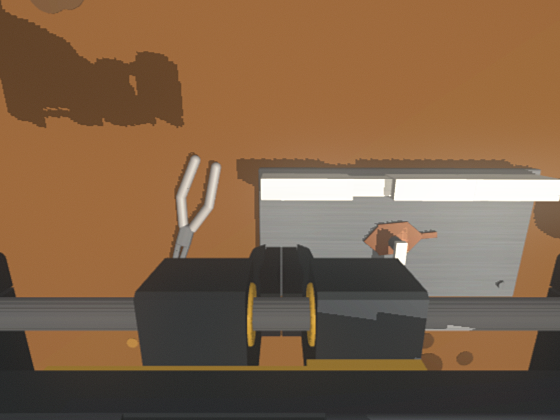

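The wrist view shows the rail, with the gap around columns 340–396, row 188, and the pliers at (190,210), clear of where the fingers will come down. Next I lower the fingers.

send_rows([
  [[0,35,0],0,255],
  [[0,75,0],0,255],
  [[0,110,0],0,255],
  [[0,135,0],0,255],
  [[0,150,0],0,255],
])

```text
time: 3.35
eef_pos: [504.7, -58.3, 70.8]
eef_rot: [-1.205, -1.209, 1.212]
force: [-0.6, 0.4, -0.5]
gripper_width: 0.4
```

send_rows([
  [[0,2,0],0,255],
  [[0,4,0],0,255],
  [[0,5,0],0,255],
  [[0,5,0],0,255],
])

```text
time: 3.75
eef_pos: [507.6, -58.8, 69.5]
eef_rot: [-1.209, -1.213, 1.211]
force: [-0.5, -0.1, 1.1]
gripper_width: 0.3
```

Run:
```python
from h import *
s=observe(); print(s['time'],s['eef_pos'],s['gripper_width'],s['force'])
p=snapshot('side')
cv2.imwrite('pics/sz2.png',cv2.resize(p['color'][130:330,170:370],None,fx=3,fy=3,interpolation=cv2.INTER_CUBIC))
```

```text
3.75 [507.56730794 -58.84741783  69.48534741] 0.27619452133452577 [-0.54337638 -0.1004311   1.13600048]
```

View pics/sz2.png

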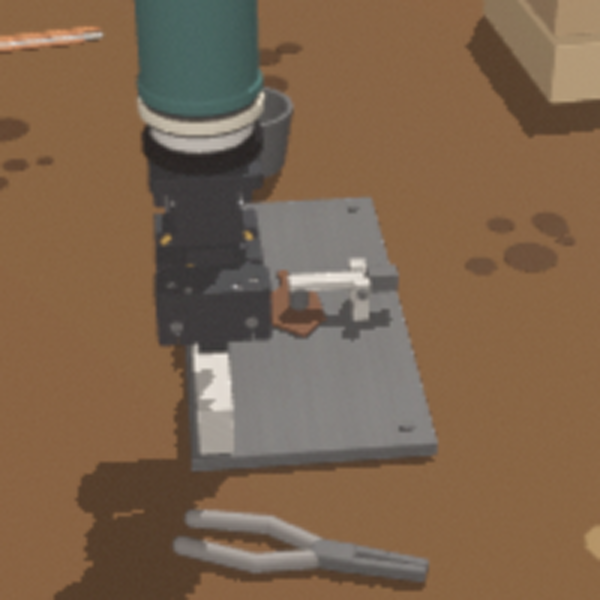

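send_rows([
  [[0,2,0],0,255],
  [[0,4,0],0,255],
  [[0,6,0],0,255],
  [[0,7,0],0,255],
  [[0,7,0],0,255],
])

```text
time: 4.3
eef_pos: [506.3, -58.8, 61.0]
eef_rot: [-1.207, -1.211, 1.212]
force: [0.7, -0.3, 0.6]
gripper_width: 0.6
```

send_rows([
  [[0,0.7,0],0,255],
  [[0,1.4,0],0,255],
  [[0,1.4,0],0,255],
])

```text
time: 4.6
eef_pos: [506.5, -58.8, 59.8]
eef_rot: [-1.208, -1.211, 1.212]
force: [-0.1, 0.3, 0.1]
gripper_width: 0.7
```

send_rows([
  [[0,0.5,0],0,255],
  [[0,1,0],0,255],
  [[0,1,0],0,255],
])

```text
time: 4.9
eef_pos: [506.5, -58.8, 58.9]
eef_rot: [-1.208, -1.212, 1.212]
force: [-0.1, 0.7, 0.3]
gripper_width: 0.4
```

send_rows([
  [[0,0.4,0],0,255],
  [[0,0.8,0],0,255],
  [[0,0.8,0],0,255],
])

```text
time: 5.2
eef_pos: [506.5, -58.8, 58.0]
eef_rot: [-1.208, -1.211, 1.212]
force: [0.5, -0.4, -0.3]
gripper_width: 0.8
```

send_rows([
  [[0,0.3,0],0,255],
  [[0,0.6,0],0,255],
  [[0,0.6,0],0,255],
])

```text
time: 5.5
eef_pos: [506.5, -58.8, 57.5]
eef_rot: [-1.208, -1.211, 1.212]
force: [-0.2, 0.4, -0.5]
gripper_width: 0.4
```

send_rows([
  [[0,0.3,0],0,255],
  [[0,0.6,0],0,255],
  [[0,0.6,0],0,255],
])

```text
time: 5.8
eef_pos: [506.5, -58.8, 56.8]
eef_rot: [-1.208, -1.211, 1.212]
force: [0.0, -0.1, -0.7]
gripper_width: 0.7
```

send_rows([
  [[0,0.3,0],0,255],
  [[0,0.6,0],0,255],
  [[0,0.6,0],0,255],
])

```text
time: 6.1
eef_pos: [506.5, -58.8, 56.3]
eef_rot: [-1.208, -1.212, 1.212]
force: [1.7, 0.5, -0.6]
gripper_width: 0.3
```

send_rows([
  [[0,0.3,0],0,255],
  [[0,0.6,0],0,255],
  [[0,0.6,0],0,255],
])

```text
time: 6.4
eef_pos: [506.5, -58.8, 55.6]
eef_rot: [-1.208, -1.211, 1.212]
force: [-0.4, 0.3, -0.2]
gripper_width: 0.4
```

send_rows([
  [[0,0.3,0],0,255],
  [[0,0.6,0],0,255],
  [[0,0.6,0],0,255],
])

```text
time: 6.7
eef_pos: [506.5, -58.8, 55.1]
eef_rot: [-1.208, -1.211, 1.212]
force: [0.5, 0.7, -0.3]
gripper_width: 0.5
```

send_rows([
  [[0,0.3,0],0,255],
  [[0,0.6,0],0,255],
  [[0,0.6,0],0,255],
])

```text
time: 7.0
eef_pos: [506.5, -58.8, 54.5]
eef_rot: [-1.208, -1.211, 1.212]
force: [-0.4, -0.4, 0.2]
gripper_width: 0.4
```

Run:
```python
from h import *
for i in range(3):
    p=snapshot('wrist'); s=observe(); print(s['time'],s['eef_pos'],s['gripper_width'],s['force'],s['effort'].round(1))
cv2.imwrite('pics/w3.png',p['color'])
p=snapshot('side')
cv2.imwrite('pics/sz3.png',cv2.resize(p['color'][190:310,200:340],None,fx=5,fy=5,interpolation=cv2.INTER_CUBIC))
```

```text
7.05 [506.50655532 -58.76369322  54.4730936 ] 0.6006806908001434 [ 0.7824357   0.44379899 -0.64141745] [ -0.  -36.3 -29.3  -0.    0.1  -0. ]
7.1 [506.56482941 -58.78579236  54.49714642] 0.4877000549654353 [-1.07187574 -0.75512162 -0.31676833] [ -0.  -36.3 -29.3  -0.    0.1   0. ]
7.15 [506.55135371 -58.78840046  54.49409718] 0.48338896181124946 [ 0.86229727 -0.99380767 -0.35489568] [  0.  -36.3 -29.3  -0.    0.1  -0. ]
```

View pics/sz3.png

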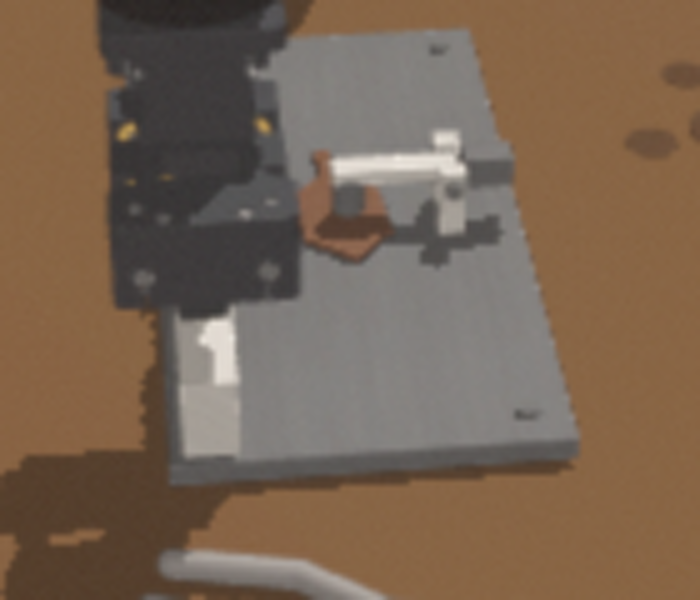

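View pics/w3.png

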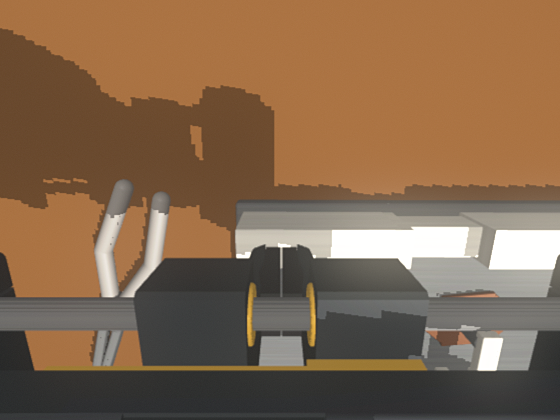

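send_rows([
  [[0,0.3,0],0,255],
  [[0,0.6,0],0,255],
  [[0,0.6,0],0,255],
])

```text
time: 7.5
eef_pos: [506.5, -58.8, 53.9]
eef_rot: [-1.208, -1.212, 1.212]
force: [-0.0, -0.1, -0.9]
gripper_width: 0.4
```

send_rows([
  [[0,0.3,0],0,255],
  [[0,0.6,0],0,255],
  [[0,0.6,0],0,255],
])

```text
time: 7.8
eef_pos: [506.5, -58.8, 53.3]
eef_rot: [-1.208, -1.211, 1.212]
force: [-0.7, -0.2, 0.2]
gripper_width: 0.3
```

send_rows([
  [[0,0.3,0],0,255],
  [[0,0.6,0],0,255],
  [[0,0.6,0],0,255],
])

```text
time: 8.1
eef_pos: [506.5, -58.8, 52.6]
eef_rot: [-1.208, -1.211, 1.212]
force: [-0.1, -0.4, -0.5]
gripper_width: 0.5
```

Run:
```python
from h import *
s=observe();p=snapshot('wrist');im=p['color'].copy()
print(s['eef_pos'],s['effort'],s['force'])
M=R.from_rotvec(s['eef_rot']).as_matrix();H=np.array(p['hand_eye']);K=p['camera_matrix']
def proj(w):
    t=M.T@(np.array(w,float)-s['eef_pos']); c=H[:3,:3].T@(t-H[:3,3]); return (K[0,0]*c[0]/-c[2]+K[0,2],-K[1,1]*c[1]/-c[2]+K[1,2])
for w in [(494.7,-86,50),(518.7,-86,50),(494.7,15.6,50),(518.7,15.6,50),(494.7,61,50),(518.7,61,50)]:
    u=proj(w);print(w,np.round(u,1));cv2.circle(im,tuple(int(round(a)) for a in u),3,(0,0,255),1)
tip=s['eef_pos']+M@np.array([0,8,0]);
for d in (-9,9):
    u=proj(tip-np.array([d,0,0]));print('tip',tip,np.round(u,1));cv2.circle(im,tuple(int(round(a)) for a in u),3,(255,0,0),1)
cv2.imwrite('pics/w4.png',cv2.resize(im[180:300,180:560],None,fx=2.1,fy=2.1,interpolation=cv2.INTER_CUBIC))
```

```text
[506.5000516  -58.76662435  52.63582423] [-1.20361074e-03 -3.63510060e+01 -2.92866933e+01 -2.17799755e-02
  6.62250887e-02 -5.97022932e-06] [-0.05793261 -0.42936512 -0.48851519]
(494.7, -86, 50) [232.7 230.5]
(518.7, -86, 50) [234.3 270.1]
(494.7, 15.6, 50) [415.9 231. ]
(518.7, 15.6, 50) [411.1 270.5]
(494.7, 61, 50) [497.8 231.2]
(518.7, 61, 50) [490.  270.7]
tip [506.49873036 -58.7664024   44.63582434] [281.7 261.1]
tip [506.49873036 -58.7664024   44.63582434] [281.8 232.2]
```

View pics/w4.png

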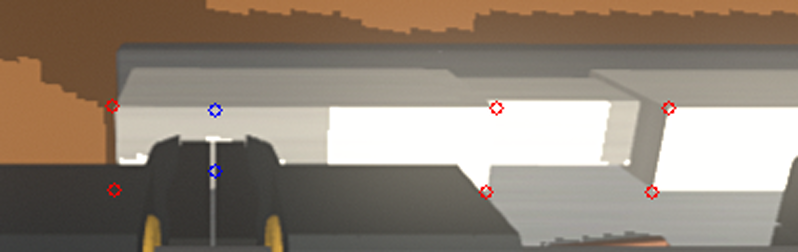

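send_rows([
  [[0,0.3,0],0,255],
  [[0,0.6,0],0,255],
  [[0,0.6,0],0,255],
])

```text
time: 8.45
eef_pos: [506.5, -58.8, 52.1]
eef_rot: [-1.208, -1.212, 1.212]
force: [0.2, -0.6, 0.9]
gripper_width: 0.6
```

send_rows([
  [[0,0.3,0],0,255],
  [[0,0.6,0],0,255],
  [[0,0.6,0],0,255],
])

```text
time: 8.75
eef_pos: [506.6, -58.8, 51.5]
eef_rot: [-1.208, -1.212, 1.212]
force: [-0.4, 0.3, 0.3]
gripper_width: 0.3
```

send_rows([
  [[0,0.3,0],0,255],
  [[0,0.6,0],0,255],
  [[0,0.6,0],0,255],
])

```text
time: 9.05
eef_pos: [506.5, -58.8, 50.9]
eef_rot: [-1.208, -1.212, 1.212]
force: [-0.3, -0.1, 0.6]
gripper_width: 0.3
```

Run:
```python
from h import *
s=observe();p=snapshot('side');im=p['color'].copy()
cv2.imwrite('pics/sz5.png',cv2.resize(im[215:285,205:285],None,fx=8,fy=8,interpolation=cv2.INTER_NEAREST))
K=p['camera_matrix'];Rm=R.from_rotvec(p['rotation']).as_matrix()
def proj(w):
    c=Rm.T@(np.array(w,float)-p['position']); return np.array([K[0,0]*c[0]/-c[2]+K[0,2],-K[1,1]*c[1]/-c[2]+K[1,2]])
for w in [(494.5,-86,50),(518.5,-86,50),(506.5,-76,44),(506.5,-76,50),(506.5,-76,60),(494.5,15.5,50),(494.5,-76,50)]:
    print(w,proj(w).round(1),((proj(w)-[205,215]+.5)*8).round(0))
p=snapshot('top');cv2.imwrite('pics/tz5.png',cv2.resize(p['color'][165:265,180:350],None,fx=4.7,fy=4.7,interpolation=cv2.INTER_NEAREST))
```

```text
(494.5, -86, 50) [235.8 266.8] [251. 418.]
(518.5, -86, 50) [247.7 266. ] [345. 412.]
(506.5, -76, 44) [241.6 265.7] [297. 409.]
(506.5, -76, 50) [241.5 263.4] [296. 391.]
(506.5, -76, 60) [241.3 259.5] [295. 360.]
(494.5, 15.5, 50) [234.  237.8] [236. 187.]
(494.5, -76, 50) [235.6 263.7] [249. 394.]
```

View pics/sz5.png

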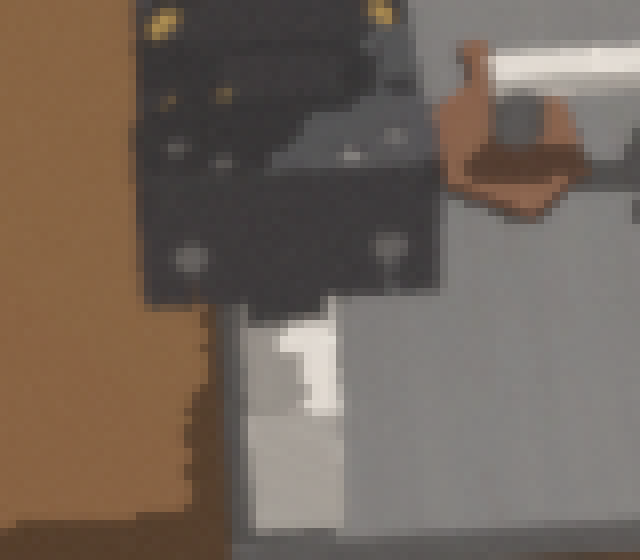

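View pics/tz5.png

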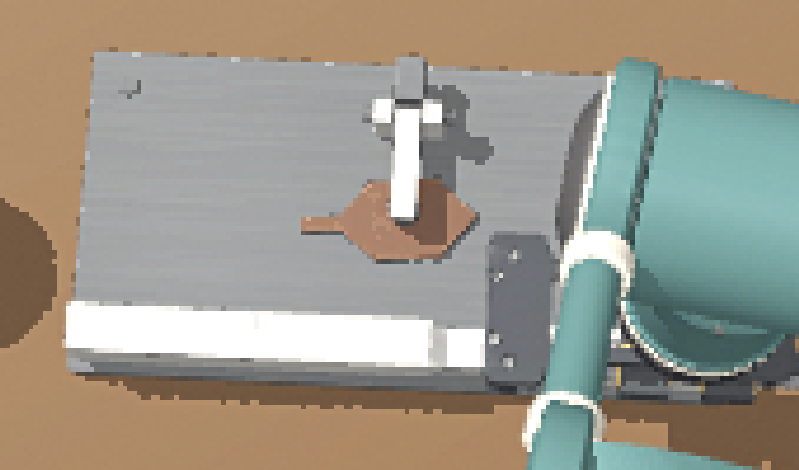

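Run:
```python
from h import *
p=snapshot('wrist');H=np.array(p['hand_eye']);K=p['camera_matrix']
def proj(t):
    c=H[:3,:3].T@(np.array(t,float)-H[:3,3]); return np.array([K[0,0]*c[0]/-c[2]+K[0,2],-K[1,1]*c[1]/-c[2]+K[1,2]]).round(1)
for y in (8,0,-8,-16,-25):
    for z in (9,5,0): print(y,z,proj((44,y,z)),proj((-44,y,z)),proj((9,y,z)))
```

```text
8 9 [358.5 232.2] [205.  232.2] [297.4 232.2]
8 5 [358.  238.7] [205.4 238.8] [297.3 238.8]
8 0 [357.5 246.8] [206.  246.9] [297.2 246.9]
0 9 [362. 237.] [201.6 237. ] [298.2 237. ]
0 5 [361.5 243.8] [202.1 243.9] [298.1 243.8]
0 0 [360.9 252.2] [202.7 252.3] [298.  252.3]
-8 9 [365.8 242.2] [197.8 242.3] [299.  242.3]
-8 5 [365.3 249.4] [198.3 249.4] [298.9 249.4]
-8 0 [364.6 258.1] [199.  258.2] [298.7 258.2]
-16 9 [370.1 248. ] [193.7 248.1] [299.9 248.1]
-16 5 [369.5 255.5] [194.3 255.5] [299.8 255.5]
-16 0 [368.7 264.6] [195.  264.7] [299.6 264.6]
-25 9 [375.3 255.3] [188.5 255.3] [301.  255.3]
-25 5 [374.7 263.1] [189.2 263.2] [300.9 263.1]
-25 0 [373.8 272.7] [190.  272.8] [300.7 272.7]
```

Both the side and the wrist view put the real fingertips about 16 mm behind the reported TCP, not 8 mm ahead of it. The tips are therefore still about 17 mm above the rail. I keep descending on force, more slowly near the top.

send_rows([
  [[0,3,0],0,255],
  [[0,6,0],0,255],
  [[0,8.5,0],0,255],
  [[0,10,0],0,255],
  [[0,10,0],0,255],
])

```text
time: 9.7
eef_pos: [506.2, -58.7, 40.5]
eef_rot: [-1.207, -1.211, 1.212]
force: [0.0, -0.4, -0.9]
gripper_width: 0.5
```

send_rows([
  [[0,0.4,0],0,255],
  [[0,0.8,0],0,255],
  [[0,1.2,0],0,255],
  [[0,1.2,0],0,255],
])

```text
time: 10.1
eef_pos: [506.6, -58.8, 39.7]
eef_rot: [-1.208, -1.212, 1.212]
force: [-1.5, -0.2, -0.1]
gripper_width: 0.4
```

Run:
```python
from h import *
p=snapshot('side');im=p['color'].copy()
s=observe();print(s['time'],s['eef_pos'],s['force'])
cv2.imwrite('pics/sz6.png',cv2.resize(im[215:285,205:285],None,fx=8,fy=8,interpolation=cv2.INTER_NEAREST))
```

```text
10.15 [506.60507728 -58.77794298  39.75048869] [-0.35037592  0.93204683  0.08491787]
```

View pics/sz6.png

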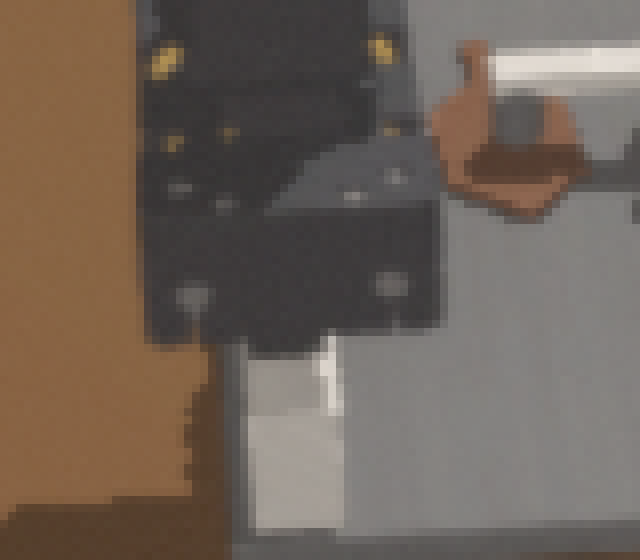

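send_rows([
  [[0,1,0],0,255],
  [[0,2,0],0,255],
  [[0,3,0],0,255],
  [[0,3.5,0],0,255],
  [[0,3.5,0],0,255],
])

```text
time: 10.65
eef_pos: [506.4, -58.8, 36.0]
eef_rot: [-1.207, -1.211, 1.212]
force: [-1.1, 1.0, -0.2]
gripper_width: 0.6
```

send_rows([
  [[0,0.4,0],0,255],
  [[0,0.8,0],0,255],
  [[0,0.8,0],0,255],
])

```text
time: 10.95
eef_pos: [506.6, -58.8, 35.4]
eef_rot: [-1.208, -1.212, 1.212]
force: [0.9, -0.5, 0.9]
gripper_width: 0.2
```

send_rows([
  [[0,0.3,0],0,255],
  [[0,0.6,0],0,255],
  [[0,0.6,0],0,255],
])

```text
time: 11.25
eef_pos: [506.6, -58.8, 35.0]
eef_rot: [-1.208, -1.212, 1.212]
force: [-0.9, 0.9, 1.9]
gripper_width: 0.3
```

send_rows([
  [[0,0.3,0],0,255],
  [[0,0.5,0],0,255],
  [[0,0.5,0],0,255],
])

```text
time: 11.55
eef_pos: [506.6, -58.8, 35.0]
eef_rot: [-1.208, -1.212, 1.212]
force: [-2.9, 0.1, 6.7]
gripper_width: 0.3
```

Contact: 6.7 N at TCP z 35.0. Now I sweep inwards along +y.

send_rows([
  [[2,0,0],0,255],
  [[5,0,0],0,255],
  [[8,0,0],0,255],
  [[11,0,0],0,255],
  [[14,0,0],0,255],
])

```text
time: 12.05
eef_pos: [507.6, -45.1, 35.0]
eef_rot: [-1.21, -1.213, 1.212]
force: [-0.0, -2.7, 6.0]
gripper_width: 0.5
```

send_rows([
  [[3,0,0],0,255],
  [[6,0,0],0,255],
  [[9,0,0],0,255],
  [[12,0,0],0,255],
  [[15,0,0],0,255],
])

```text
time: 12.55
eef_pos: [507.5, -30.1, 35.0]
eef_rot: [-1.21, -1.213, 1.212]
force: [-0.6, -4.8, 5.5]
gripper_width: 0.8
```

send_rows([
  [[3,0,0],0,255],
  [[6,0,0],0,255],
  [[9,0,0],0,255],
  [[12,0,0],0,255],
  [[15,0,0],0,255],
])

```text
time: 13.05
eef_pos: [507.5, -15.1, 35.0]
eef_rot: [-1.21, -1.213, 1.212]
force: [-0.5, -4.2, 5.8]
gripper_width: 0.7
```

send_rows([
  [[2,0,0],0,255],
  [[5,0,0],0,255],
  [[8,0,0],0,255],
  [[11,0,0],0,255],
  [[14,0,0],0,255],
])

```text
time: 13.55
eef_pos: [507.4, -1.1, 35.0]
eef_rot: [-1.21, -1.213, 1.212]
force: [0.2, -3.8, 5.7]
gripper_width: 0.5
```

send_rows([
  [[2,0,0],0,255],
  [[5,0,0],0,255],
  [[8,0,0],0,255],
  [[11,0,0],0,255],
  [[14,0,0],0,255],
])

```text
time: 14.05
eef_pos: [507.3, 12.9, 35.0]
eef_rot: [-1.21, -1.213, 1.212]
force: [-0.4, -4.1, 5.1]
gripper_width: 0.5
```

send_rows([
  [[2,0,0],0,255],
  [[4,0,0],0,255],
  [[6,0,0],0,255],
  [[8,0,0],0,255],
])

```text
time: 14.45
eef_pos: [507.0, 21.0, 34.8]
eef_rot: [-1.209, -1.212, 1.212]
force: [-0.2, -3.5, 5.0]
gripper_width: 0.4
```

send_rows([
  [[2,0,0],0,255],
  [[4,0,0],0,255],
  [[6,0,0],0,255],
  [[8,0,0],0,255],
])

```text
time: 14.85
eef_pos: [505.3, 29.9, 33.5]
eef_rot: [-1.206, -1.21, 1.212]
force: [-0.2, 0.3, -0.4]
gripper_width: 0.0
```

send_rows([
  [[2,0,0],0,255],
  [[4,0,0],0,255],
  [[6,0,0],0,255],
  [[8,0,0],0,255],
  [[8.5,0,0],0,255],
])

```text
time: 15.35
eef_pos: [506.2, 38.0, 34.3]
eef_rot: [-1.207, -1.212, 1.212]
force: [0.3, -0.4, -0.0]
gripper_width: 0.4
```

Run:
```python
from h import *
p=snapshot('wrist');im=p['color'].copy()
s=observe();print(s['time'],s['eef_pos'],s['force'])
cv2.imwrite('pics/w7.png',cv2.resize(im[180:300,130:430],None,fx=2.6,fy=2.6,interpolation=cv2.INTER_NEAREST))
```

```text
15.4 [506.27295592  37.92335248  34.31855859] [-0.17522301  0.51638243 -0.35136652]
```

View pics/w7.png

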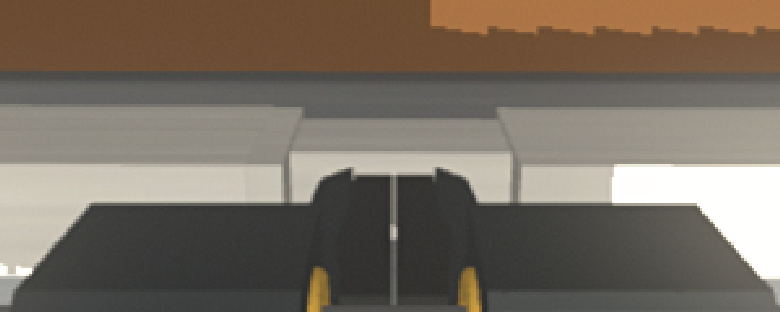

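The picture shows the fingers inside the gap (walls at crop columns 287 and 518, finger middle 393). They sit about 1.5 mm to the right, so I correct that and press.

send_rows([
  [[1.5,2,0],0,255],
  [[1.5,4,0],0,255],
  [[1.5,6,0],0,255],
  [[1.5,8,0],0,255],
  [[1.5,9,0],0,255],
])

```text
time: 15.9
eef_pos: [506.0, 39.2, 25.0]
eef_rot: [-1.207, -1.211, 1.212]
force: [0.2, -0.4, -0.3]
gripper_width: 0.2
```

send_rows([
  [[0,1,0],0,255],
  [[0,2,0],0,255],
  [[0,3,0],0,255],
  [[0,4,0],0,255],
])

```text
time: 16.3
eef_pos: [506.3, 39.2, 21.7]
eef_rot: [-1.208, -1.212, 1.212]
force: [-1.4, 0.3, 4.4]
gripper_width: 0.4
```

send_rows([
  [[0,1,0],0,255],
  [[0,2,0],0,255],
  [[0,3,0],0,255],
  [[0,4,0],0,255],
])

```text
time: 16.7
eef_pos: [506.3, 39.2, 17.3]
eef_rot: [-1.208, -1.212, 1.212]
force: [-1.2, -0.5, 5.8]
gripper_width: 0.6
```

send_rows([
  [[0,0.7,0],0,255],
  [[0,1.4,0],0,255],
  [[0,2,0],0,255],
  [[0,2,0],0,255],
])

```text
time: 17.1
eef_pos: [506.3, 39.2, 15.2]
eef_rot: [-1.208, -1.212, 1.212]
force: [-0.8, -0.4, 3.0]
gripper_width: 0.2
```

send_rows([
  [[0,0.4,0],0,255],
  [[0,0.8,0],0,255],
  [[0,0.8,0],0,255],
])

```text
time: 17.4
eef_pos: [506.4, 39.1, 14.9]
eef_rot: [-1.208, -1.212, 1.212]
force: [-2.1, -1.0, 7.7]
gripper_width: 0.4
```

send_rows([
  [[0,0.5,0],0,255],
  [[0,0.9,0],0,255],
  [[0,0.9,0],0,255],
])

```text
time: 17.7
eef_pos: [506.4, 39.1, 14.8]
eef_rot: [-1.208, -1.211, 1.212]
force: [-5.4, -0.8, 13.7]
gripper_width: 0.3
```

Run:
```python
from h import *
p=snapshot('side');im=p['color'].copy()
s=observe();print(s['time'],s['eef_pos'],s['force'])
cv2.imwrite('pics/s8.png',cv2.resize(im[170:300,200:340],None,fx=4.5,fy=4.5,interpolation=cv2.INTER_CUBIC))
```

```text
17.75 [506.42338901  39.09995997  14.81798952] [-5.53962289 -1.41326008 13.77521276]
```

View pics/s8.png

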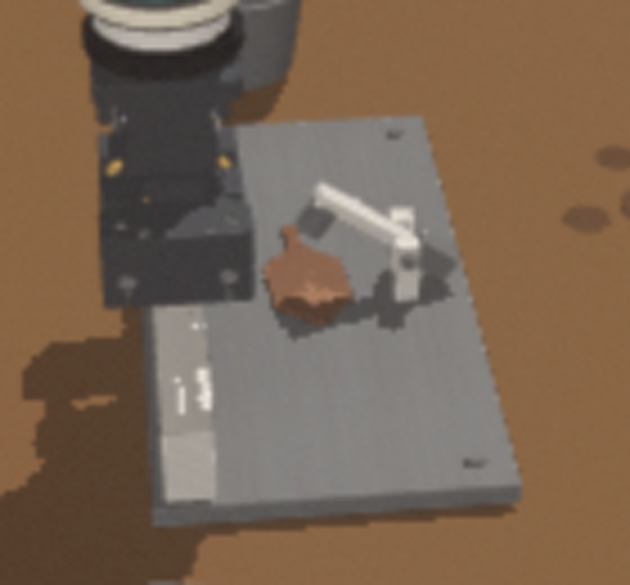

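The key has reached its stop: force rises to 13.7 N while z stays still, and the clamp arm is visibly raised. I hold a moment, then go straight up.

send_rows([
  [[0,0,0],0,255],
  [[0,-2,0],0,255],
  [[0,-6,0],0,255],
  [[0,-14,0],0,255],
  [[0,-26,0],0,255],
])

```text
time: 18.25
eef_pos: [505.4, 39.3, 39.4]
eef_rot: [-1.206, -1.21, 1.212]
force: [0.8, 0.6, 0.1]
gripper_width: 0.3
```

send_rows([
  [[0,-20,0],0,255],
  [[0,-50,0],0,255],
  [[0,-85,0],0,255],
  [[0,-120,0],0,255],
  [[0,-140,0],0,255],
])

```text
time: 18.75
eef_pos: [507.9, 39.3, 183.9]
eef_rot: [-1.212, -1.216, 1.209]
force: [0.6, 0.2, -0.0]
gripper_width: 0.6
```

send_rows([
  [[0,0,0],0,255],
  [[0,0,0],0,255],
  [[0,0,0],0,255],
  [[0,0,0],0,255],
])

```text
time: 19.15
eef_pos: [504.9, 39.2, 177.7]
eef_rot: [-1.205, -1.209, 1.213]
force: [0.8, 1.1, 0.7]
gripper_width: 0.5
```

Run:
```python
from h import *
p=snapshot('side');im=p['color'].copy()
s=observe();print(s['time'],s['eef_pos'],s['force'])
cv2.imwrite('pics/s9.png',cv2.resize(im[130:330,190:350],None,fx=3,fy=3,interpolation=cv2.INTER_CUBIC))
Z=dict(crucible=0,pliers=0,leaf=12)
for n in ('side','top'):
    p=snapshot(n)
    for t in Z:
        for r in pinpoint(n,t)[:1]: print(n,t,r,onz(p,r['uv'],Z[t]).round(1))
p=snapshot('wrist');cv2.imwrite('pics/w9.png',p['color'])
```

```text
19.2 [505.08183786  39.19371624 177.81998761] [0.21589889 0.194049   0.22013803]
side crucible {'uv': [251.3, 179.1], 'confidence': 0.95} [554.5 369.6   0. ]
side pliers {'uv': [269.9, 317.4], 'confidence': 0.8} [ 554.1 -185.1    0. ]
side leaf {'uv': [269.0, 233.6], 'confidence': 0.51} [577.5  77.6  12. ]
top crucible {'uv': [158.4, 215.9], 'confidence': 0.87} [554.3 344.3   0. ]
top pliers {'uv': [370.8, 222.6], 'confidence': 0.75} [ 564.3 -180.8    0. ]
```

View pics/s9.png

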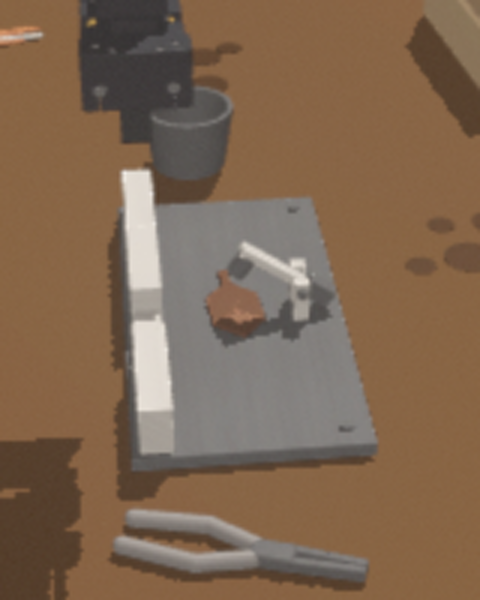

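View pics/w9.png

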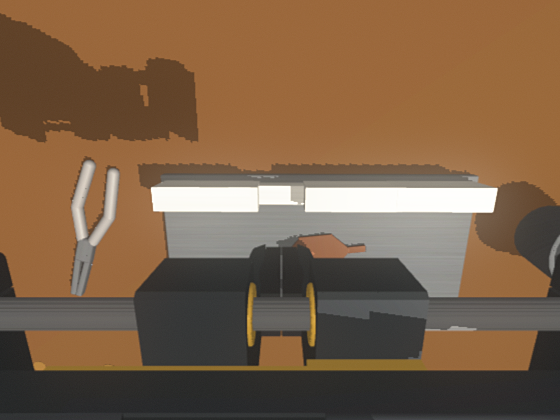

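The clamp arm stays up at about (265,260) in the side view. The robot is clear, and the pliers and crucible have not visibly moved.

```bash
python3 -c "
from workcell import *
print(finish_job())"
```

```text
the job is handed in; nothing more can be done
None
```

The key was pressed to its stop, the clamp arm rose and stayed up after I withdrew, and the job is handed in. It reported no verdict.

- **Sweep:** With the jaws closed, I touched the rail top about 27 mm from its -y end at about 6 N. I ran inwards at 5–6 N until contact was lost at jig y of about -50 mm. That agrees with the gap centre seen in the pictures, about -40 mm.
- **Press:** I centred in the gap and pushed the key down about 8 mm. At the stop the force rose to 13.7 N with no further travel. I then lifted straight up and was clear by about 19 s.
- **Last checks:** The final pictures show the clamp arm raised and nothing in contact with the robot. The force reads about zero.
- **Loose things:** The networks' positions for the crucible and pliers agree with the start to within about 9 mm, which is their own scatter. The leaf was found only in the side view, about 3 mm from before. The top camera missed it.
- **Disagreement with the description:** The real fingertips stood about 15 mm behind the reported tool point, not 8 mm ahead of it. Contact came at a reported z of 35 mm instead of 58 mm. I went by camera and force. I could not check the judged condition on the grasp point's height (above 60 mm) directly; it holds only if the offset lies in the reported pose and not in the fingers.

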